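# Set the salt, the spice and the pepper on their right stands

## Robot

A 6-joint arm with a two-finger parallel gripper is mounted at the origin on a cart in front of the work surface, level with it; the furniture and walls round the work are solid. World frame = base frame: x ahead of the robot, y to its left, z up, the work surface at z = 0. Lengths are in mm, angles in rad, forces in N, time in s.
With the tool pointing down it reaches from about 300 to 775 mm from the base axis. Payload 14.6 kg.
Tool frame: the origin (TCP) lies between the finger pads; the fingertips stand ahead of it and the grasp point (between the pads) lies 11 mm behind it (manip.finger_overhang is the z of the fingertips in the tool frame, in mm); z points along the fingers, y is the line along which they close (so a half turn about z gives the same grasp; the last joint's range is limited). The gripper opens to 94 mm and grips with 3 to 60 N. Pads are 16 mm wide; open, the fingers measure 119 mm over their backs; the gripper's body (75 mm by 177 mm) begins 78 mm behind the grasp point.
Start: joints at [1.062, 0.3, 1.521, -0, 1.321, -0.067], TCP at [235.158, 497.182, 213.446] pointing down, gripper open.
Joint ranges: [-3.03, 3.03], [-0.79, 2.21], [0.23, 2.52], [-1.04, 4.18], [0, 3.07], [-2.55, 2.55]. Speed limits (rad/s): [2.22, 2.22, 2.57, 3.14, 3.14, 3.14].

## Interface

Orientations are given as [roll, pitch, yaw] about the fixed x, y, z axes, in that order (R = Rz(yaw) Ry(pitch) Rx(roll)).
In Python, from cell import manip gives the robot as it stands.
- The arm moves only by the tool jog_arm, never from a script. Its argument "series" is a list of rows, each a list of 7 numbers: the shift along the world's x, y, z as a fraction of full scale, then the turn, a rotation vector about the world's x, y, z as a fraction of full scale, then the closure, from 0 (fully open) to 1 (shut). In form: [[dx, dy, dz, wx, wy, wz, fingers], ...]. A call has 1 to 8 rows; each row is the pose to reach, as a shift and turn from the pose commanded when the call began; what a row does not reach only later rows make up. Full scale, the value 1, is 120 mm for a shift and 90 degrees for a turn. A row lasts 1/12 s, in which the tool goes at most 41.7 mm and 7.16 degrees, less where a joint would pass 70% of its speed; a pose out of reach is approached as far as the arm can. A call with a number of a shift or a turn outside -1 to 1 is refused whole. A call with a gripper value outside its range is refused whole. The fingers move at their own pace and stop on an object; "grip_force" is the grip in N (left out, the last holds). Time passes only in rows, so rows that repeat a pose let the fingers close. It gives the time, the measured TCP pose, the force, the opening and the grip force at its end, in the units of the state.
- manip.read_state(): the state, without advancing time (a new reading comes with each control period).
- manip.camera(name): name is "side" or "top" or "wrist"; returns a dict with "frame" (420x560x3 uint8, red, green, blue), "vfov" (degrees; the focal length in pixels is half the picture's height over the tangent of half this angle, whatever the lens; pixels are square), "cx", "cy" (the principal point, pixels), "R" (3x3) and "t" (3): a world point X has camera coordinates R X + t; the wrist camera has in their place "hand_eye" (4x4, takes a point from camera to tool coordinates, whose origin is the TCP and whose axes are the flange's). Camera axes: x right, y down, z forward; pixel columns grow to the right and rows downward; lengths in mm; the calibration is good to about 2 mm. A picture is of the moment at which its call begins: read the wrist's pose just before it. There is no depth.
- manip.sign_off(): hands the job in; it is judged then, once.
The state is a dict: "clock": time; "joints": joint angles; "qd": joint speeds; "effort": joint torques, N m; "eef_pos": TCP position; "eef_rot": TCP orientation; "wrist_force": force on the tool from outside, world axes, zero at the start; "moment": the same for the moment, N m; "finger_gap": finger opening in mm; "finger_force": force on a finger pad.
Only numpy, scipy, OpenCV 4.12 (cv2) and the standard library are available. Lean on these libraries where they do the work, as an engineer would, in place of code of your own. Each camera call takes 0.05 s, during which the arm holds its last target. There are 200 camera calls.

## Task

The three wooden stands each carry the wrong thing. Swap them round so that the tallest thing, the pepper mill, stands upright in the middle of the lowest stand, the spice jar in the middle of the medium stand, and the shortest thing, the salt shaker, in the middle of the highest stand; the empty cork mat is there to park something on meanwhile. Keep all three things upright throughout, and leave the garlic bulb and the espresso cup where they are.

Things in the scene. Friction and masses are not known exactly. Their poses are not given: they have to be found in the camera images.
- salt_shaker: Small glass salt shaker with a grey domed cap, loose, upright, round about its z axis, 90 mm tall, 44 mm in diameter at the widest (30 mm up), narrowing upward; the cap is 34 mm in diameter, straight-sided from 66 to 79 mm up (good to grip), domed above; about 0.1 kg. It may lean 2 or 3 degrees on its small foot. Origin: centre of its underside, z up. Starts on the lowest stand.
- pepper_mill: Dark brown turned wooden pepper mill with a small metal knob on top, loose, upright, round about its z axis, 170 mm tall, foot 58 mm in diameter; its round head is 50 mm in diameter at 132 to 141 mm up, a good place to grip, firmly (30 N), as it can swing a little between the fingers; about 0.18 kg. Origin: centre of its underside, z up. Starts on the medium stand.
- spice_jar: Glass spice jar with a label and a screw cap, loose, upright, 106 mm tall, 45 mm in diameter, round about its own z axis; the cap is 45 mm in diameter and takes the top 21 mm; weighs about 0.11 kg. Origin at the centre of its underside, z up. At the start it stands on the highest stand.
- stand_low: Lowest of three round light-wood display stands, fixed to the worktop: flat top 100 mm in diameter, 20 mm above the worktop. Origin at the centre of its underside on the worktop, z up; its top is at z = 20 mm in its own frame.
- stand_mid: Medium round light-wood display stand on a stem, fixed to the worktop: flat top 100 mm in diameter and 12 mm thick, its upper face 45 mm above the worktop. Origin at the centre of its underside on the worktop, z up.
- stand_high: Highest round light-wood display stand on a stem, fixed to the worktop: flat top 100 mm in diameter and 12 mm thick, its upper face 70 mm above the worktop. Origin at the centre of its underside on the worktop, z up.
- cork_mat: Empty round cork mat, fixed, 110 mm in diameter, 6 mm thick: a free spot to park something on. Origin at the centre of its underside on the worktop, z up. (Wall shelf over the worktop: its underside is 0.54 m up, from x = 0.63 m to the wall.)
- garlic: Garlic bulb, loose, about 60 mm across and 58 mm tall, on the worktop close behind the stands; a bystander. Origin at the centre of its underside.
- espresso_cup: Small striped espresso cup with a handle, loose, 60 x 83 x 49 mm, on the worktop behind the stands; a bystander. Origin at the centre of its underside.
Not all that is in view belongs to the job. What is shaped like the spice_jar but pink is not meant.

How it is judged (in metres and radians):
At the end, for the whole second after the job is handed in: Pepper mill on the lowest stand, spice jar on the medium, salt shaker on the highest: each upright (0.12 rad), at rest, centre within 15 mm of the stand's, foot within 5 mm of its top's height; garlic bulb and espresso cup within 25 mm of where they stood (horizontal distance between pepper_mill and stand_low below 0.015 m and z of pepper_mill in the frame of stand_low between 0.015 and 0.025 m and horizontal distance between spice_jar and stand_mid below 0.015 m and z of spice_jar in the frame of stand_mid between 0.04 and 0.05 m and horizontal distance between salt_shaker and stand_high below 0.015 m and z of salt_shaker in the frame of stand_high between 0.065 and 0.075 m and angle between each of pepper_mill, spice_jar, salt_shaker's own z axis and vertical below 0.12 rad and linear speed of each of pepper_mill, spice_jar, salt_shaker below 0.02 m/s and distance of each of garlic, espresso_cup from where it was at the start of the episode below 0.025 m); the robot touches nothing.
It fails at once if the salt shaker, the pepper mill or the spice jar tips by more than 0.6 rad (angle between any of salt_shaker, pepper_mill, spice_jar's own z axis and vertical above 0.6 rad).
It fails at once if the garlic bulb or the espresso cup is pushed more than 25 mm from its place (distance of any of garlic, espresso_cup from where it was at the start of the episode above 0.025 m).
It also fails if it takes over 125 s, if anything falls off the work surface, if the arm or the gripper's body presses on something with over 40 N, if the wrist force passes 120 N, or if a joint passes its speed limit or range.

## Working session

There is one attempt and no reset: what is moved stays moved. The work goes in short steps, Python scripts to look and compute and a tool call to move; the robot and the scene stay as the last step left them, time stands still between calls to the robot, and variables do not carry over. Pictures are saved under pics/ and viewed, at most 14 in all, crops included, and the job is handed in when it is done.

Besides the shell and the picture viewer there is one more tool, called after ">>>" as name([rows], argument=value, ...), one row to a line, values as JSON. jog_arm: Moves the arm, as the interface text tells. Its arguments: {"type":"object","properties":{"series":{"type":"array"},"grip_force":{"type":"number"}},"required":["series"]}

```bash
ls; mkdir -p pics
python3 - <<'E'
from cell import manip
import cv2
s=manip.read_state();print({k:(v if not hasattr(v,'round') else v) for k,v in s.items()}, manip.finger_overhang)
for n in ("side","top"):
    c=manip.camera(n);cv2.imwrite(f"pics/{n}0.png",c["frame"][:,:,::-1]);print(n,c["vfov"],c["cx"],c["cy"],c["R"],c["t"],[k for k in c])
E
```

```text
pics
{'clock': 0.0, 'joints': array([ 1.06243314e+00,  3.00475709e-01,  1.52156773e+00, -6.71439839e-06,
        1.32069770e+00, -6.66589607e-02]), 'qd': array([-0.00192989, -0.00129228, -0.000907  ,  0.00013236, -0.00204186,
        0.00133935]), 'effort': array([ 7.03038677e-04, -5.31798756e+01, -3.52745354e+01,  7.10150390e-02,
        2.43337720e-02, -1.88106715e-04]), 'eef_pos': array([235.02696322, 496.9805159 , 212.88944385]), 'eef_rot': array([-3.14044628e+00, -7.00113234e-05,  2.69989006e+00]), 'wrist_force': array([ 0.28730633,  0.00382733, -0.29005514]), 'moment': array([-0.0170192 ,  0.01767253,  0.0097267 ]), 'finger_force': 0.0, 'finger_gap': 93.7523562270373} 8.0
side 42.188290375282314 276.2830570293057 202.4591549431551 [[-0.91376249 -0.40591098  0.01656466]
 [-0.25923875  0.55121884 -0.79306561]
 [ 0.31278328 -0.72896781 -0.60891096]] [ 398.43073772  193.11898127 1434.59530329] ['frame', 'vfov', 'cx', 'cy', 'R', 't']
top 53.33803177560718 274.79051648669764 209.84205031413387 [[ 0.02826166 -0.9995247  -0.0123151 ]
 [-0.99032389 -0.0263227  -0.13625602]
 [ 0.13586709  0.01604676 -0.99059711]] [  -8.12200633  447.52668316 1047.65692143] ['frame', 'vfov', 'cx', 'cy', 'R', 't']
```

View pics/top0.png

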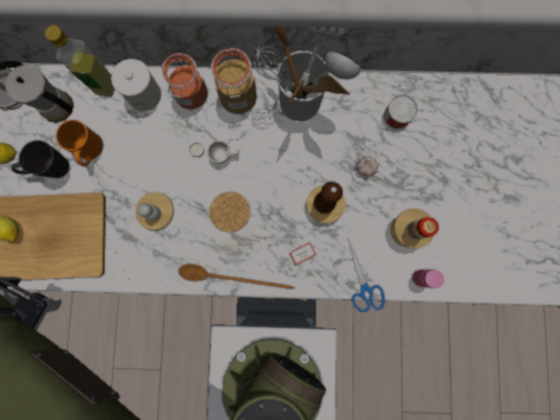

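View pics/side0.png

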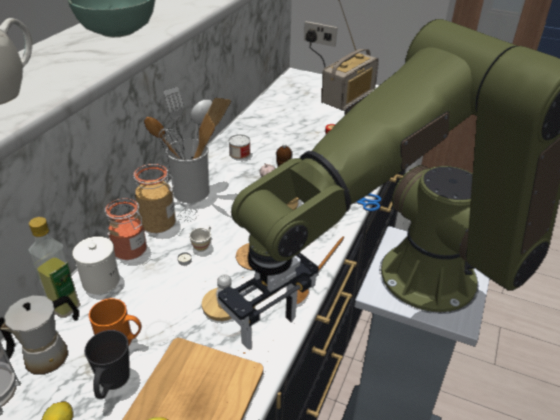

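The lowest stand with the salt shaker is at (154,211), the cork mat at (230,212), the medium stand with the mill at (326,204) and the highest stand at (413,229). Spice jar candidates are the red-capped jar at (427,228) and the pink jar at (428,279). The red-capped one fits, because it stands on the highest stand and isn't pink. I'll confirm it in an enlarged crop with model outlines.

```bash
cat > h.py <<'E'
from cell import manip
import cv2, numpy as np
from scipy.spatial.transform import Rotation as Ro
def K(c):
    f=c["frame"].shape[0]/2/np.tan(np.radians(c["vfov"])/2)
    return np.array([[f,0,c["cx"]],[0,f,c["cy"]],[0,0,1]])
def pose(c,s=None):
    if "R" in c: return np.array(c["R"]),np.array(c["t"])
    H=np.array(c["hand_eye"]); T=np.eye(4); T[:3,:3]=Ro.from_euler("xyz",s["eef_rot"]).as_matrix(); T[:3,3]=s["eef_pos"]
    M=np.linalg.inv(T@H); return M[:3,:3],M[:3,3]
def proj(c,P,s=None):
    R,t=pose(c,s); p=(K(c)@(R@np.atleast_2d(P).T+t[:,None])).T; return p[:,:2]/p[:,2:]
def back(c,uv,z,s=None):
    R,t=pose(c,s); o=-R.T@t; d=R.T@np.linalg.inv(K(c))@np.array([*uv,1.]); return o+d*(z-o[2])/d[2]
def circ(x,y,z,r):
    a=np.linspace(0,2*np.pi,60); return np.c_[x+r*np.cos(a),y+r*np.sin(a),0*a+z]
def draw(img,c,cs,k,off,s=None):
    for (x,y,z,r,col) in cs:
        p=(proj(c,circ(x,y,z,r),s)-off+.5)*k-.5
        cv2.polylines(img,[np.round(p*8).astype(np.int32)],True,col,1,cv2.LINE_AA,3)
E
python3 - <<'E'
from h import *
c=manip.camera("top"); im=c["frame"][:,:,::-1]
pts=dict(low=(154,211,20),mat=(230,212,6),mid=(326,204,45),high=(413,229,70),salt=(147,210,85),mill=(334,187,165),jar=(428,227,176),garlic=(367,166,40),cup=(219,153,45),pink=(430,278,106))
W={k:back(c,v[:2],v[2]) for k,v in pts.items()}
for k,w in W.items(): print(k,w.round(1))
# refine stands: wood-coloured mask edges, fit circle radius by score of gradient
g=cv2.cvtColor(cv2.cvtColor(c["frame"],cv2.COLOR_RGB2LAB),cv2.COLOR_RGB2BGR)[:,:,0].astype(float) # b channel
g=cv2.cvtColor(c["frame"],cv2.COLOR_RGB2LAB)[:,:,2].astype(np.float32)
from scipy.optimize import minimize
cs=[]
for k,r in(("low",50),("mat",55),("mid",50),("high",50)):
    z=pts[k][2]
    def sc(p):
        i=proj(c,circ(*p,z,r-4));o=proj(c,circ(*p,z,r+4))
        f=lambda q:cv2.remap(g,q[:,:1].astype(np.float32),q[:,1:].astype(np.float32),1).ravel()
        return -np.clip(f(i)-f(o),0,15).mean()
    best=min((minimize(sc,W[k][:2]+[a,b],method="Nelder-Mead") for a in(-6,0,6) for b in(-6,0,6)),key=lambda q:q.fun)
    print(k,best.x.round(1),round(best.fun,2)); cs.append((*best.x,z,r,(0,255,0)))
cs+=[(*W["salt"][:2],79,17,(255,0,255)),(*W["mill"][:2],136,25,(255,0,255)),(*W["jar"][:2],176,22.5,(255,0,255)),(*W["garlic"][:2],29,30,(255,0,0)),(*W["cup"][:2],49,30,(255,0,0))]
k=2.4;crop=im[130:300,125:455];b=cv2.resize(crop,None,fx=k,fy=k,interpolation=cv2.INTER_CUBIC)
draw(b,c,cs,k,[125,130]); cv2.imwrite("pics/a.png",b[:, :800])
E
```

```text
low [437.6 319.8  20. ]
mat [442.1 122.6   6. ]
mid [ 464.1 -126.    45. ]
high [ 403.7 -337.5   70. ]
salt [431.4 317.1  85. ]
mill [ 485.  -130.8  165. ]
jar [ 398.4 -337.1  176. ]
garlic [ 567.  -231.2   40. ]
cup [590.7 153.   45. ]
pink [ 286.4 -363.7  106. ]
low [438.2 321.5] -15.0
mat [443.2 123.7] -15.0
mid [ 467.6 -126.2] -13.31
high [ 406.4 -341.8] -12.8
```

View pics/a.png

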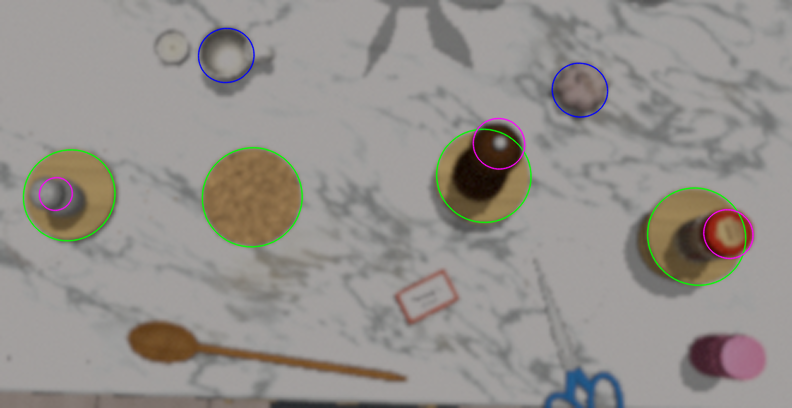

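Checks out: red-capped jar on the high stand is at crop (730,232) → px (429,227), and the pink jar stands loose on the worktop. The outlines fit. I'll recompute the tops with their true heights.

Run:
```python
from h import *
c=manip.camera("top")
for n,u,v,z in(("salt",147.9,211,108),("mill",333.3,189.6,213),("jar",429.2,226.7,176)):
    w=back(c,(125+0+u-125,v),z);print(n,w.round(1))
s=manip.read_state();print(s["eef_pos"].round(1))
```

```text
salt [426.1 307.3 108. ]
mill [ 469.8 -123.3  213. ]
jar [ 399.2 -339.7  176. ]
[235.1 497.1 213.1]
```

>>> jog_arm([
  [0.25,-0.25,0,0,0,0,0],
  [0.5,-0.5,0,0,0,0,0],
  [0.75,-0.75,0,0,0,0,0],
  [1,-1,0,0,0,0,0],
  [1,-1,0,0,0,0,0],
], grip_force=15)

```text
clock: 0.62
eef_pos: [358.7, 373.3, 213.4]
eef_rot: [-3.141, 0.001, 2.696]
wrist_force: [0.4, -0.1, 0.2]
finger_gap: 94.0
finger_force: 0.0
```

>>> jog_arm([
  [0.2,-0.2,0,0,0,0,0],
  [0.4,-0.4,0,0,0,0,0],
  [0.59,-0.58,0,0,0,0,0],
  [0.59,-0.58,0,0,0,0,0],
  [0.59,-0.58,0,0,0,0,0],
  [0.59,-0.58,0,0,0,0,0],
])

```text
clock: 1.12
eef_pos: [425.6, 307.9, 213.3]
eef_rot: [-3.141, -0.0, 2.7]
wrist_force: [-0.1, 0.5, -0.1]
finger_gap: 94.1
finger_force: 0.0
```

```bash
cat > look.py <<'E'
import sys
from h import *
n=sys.argv[1]; cs=eval(sys.argv[2]) if len(sys.argv)>2 else []
s=manip.read_state();c=manip.camera("wrist")
b=c["frame"][:,:,::-1].copy();np.savez(f"pics/{n}.npz",frame=c["frame"],H=c["hand_eye"],v=c["vfov"],cx=c["cx"],cy=c["cy"],p=s["eef_pos"],r=s["eef_rot"])
draw(b,c,cs,1,[0,0],s);cv2.imwrite(f"pics/{n}.png",b)
print(s["clock"],s["eef_pos"].round(1),s["eef_rot"].round(3))
R,t=pose(c,s);print("cam at",(-R.T@t).round(0))
E
python3 look.py w1 "[(438.2,321.5,20,50,(0,255,0)),(426,307,99,17,(255,0,255)),(426,307,86,17,(255,0,255))]"
```

```text
1.1167 [425.6 307.9 213.3] [-3.141 -0.     2.7  ]
cam at [355. 342. 384.]
```

View pics/w1.png

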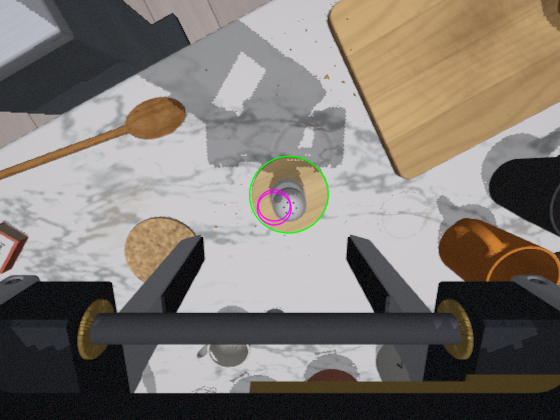

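Wrist view: the stand outline fits at (289,194). The salt cap is at about (289,204), to the right of my outline at (274,207).

Run:
```python
from h import *
d=np.load("pics/w1.npz");c=dict(frame=d["frame"],hand_eye=d["H"],vfov=float(d["v"]),cx=float(d["cx"]),cy=float(d["cy"]));s=dict(eef_pos=d["p"],eef_rot=d["r"])
for z in(86,108): print(back(c,(291,207),z,s).round(1), back(c,(289,201),z,s).round(1))
a=cv2.resize(c["frame"][140:250,230:350,::-1],None,fx=5,fy=5,interpolation=2)[:, :400+200]
t=cv2.imread("pics/top0.png")[180:240,125:185]
t=cv2.resize(t,(550,550),interpolation=2)
cv2.imwrite("pics/b.png",cv2.resize(np.hstack([a,t]),None,fx=.69,fy=.69))
```

```text
[435.6 322.5  86. ] [428.8 323.4  86. ]
[429.7 324.  108. ] [423.4 324.7 108. ]
```

View pics/b.png

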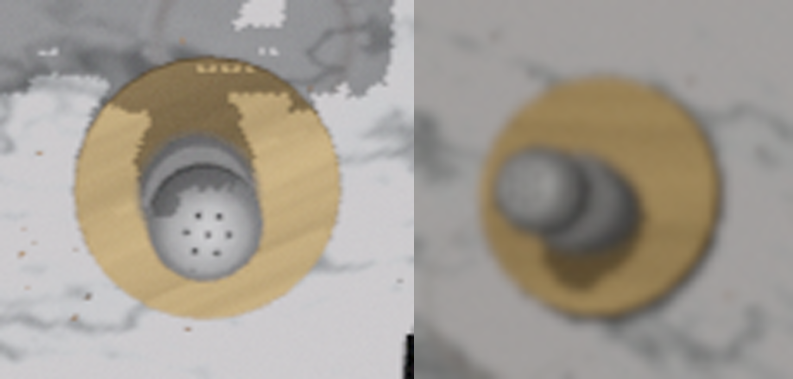

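Run:
```python
from h import *
d=np.load("pics/w1.npz");w=dict(frame=d["frame"],hand_eye=d["H"],vfov=float(d["v"]),cx=float(d["cx"]),cy=float(d["cy"]));s=dict(eef_pos=d["p"],eef_rot=d["r"])
c=manip.camera("top")
for z in(50,86,110): print(z,back(c,(145.2,210.1),z).round(1),back(w,(290.3,207.8),z,s).round(1),back(c,(153,212.5),z).round(1), back(w,(287,194),z,s).round(1))
R,t=pose(c);print(-R.T@t)
# reprojections of hypotheses
for p in((429,313,110),(430,324,110),(431,318,110)): print(proj(c,p).round(1),proj(w,p,s).round(1))
```

```text
50 [435.5 333.1  50. ] [445.9 319.1  50. ] [429.9 312.8  50. ] [429.  322.5  50. ]
86 [430.9 321.2  86. ] [436.1 321.5  86. ] [425.5 301.6  86. ] [421.1 324.6  86. ]
110 [427.8 313.3 110. ] [429.6 323.1 110. ] [422.5 294.1 110. ] [415.8 326.  110. ]
[ 301.08381032  -13.14953615 1098.68410064]
[[145.4 209.6]] [[280.6 211.5]]
[[140.8 209.1]] [[291.3 207.8]]
[[143.3 208.7]] [[286.1 211.2]]
```

>>> jog_arm([
  [0.045,0.1,0,0,0,0,0],
  [0.045,0.1,-0.2,0,0,0,0],
  [0.045,0.1,-0.4,0,0,0,0],
  [0.045,0.1,-0.55,0,0,0,0],
  [0.045,0.1,-0.55,0,0,0,0],
])

```text
clock: 1.63
eef_pos: [429.3, 319.5, 144.1]
eef_rot: [-3.137, -0.003, 2.701]
wrist_force: [-0.2, 0.2, -0.1]
finger_gap: 94.1
finger_force: 0.0
```

```bash
python3 look.py w2 "[(438.2,321.5,20,50,(0,255,0)),(431,321,99,17,(255,0,255)),(431,321,86,17,(255,0,255))]"
```

```text
1.6333 [429.3 319.5 144.1] [-3.137e+00 -3.000e-03  2.701e+00]
cam at [360. 354. 315.]
```

View pics/w2.png

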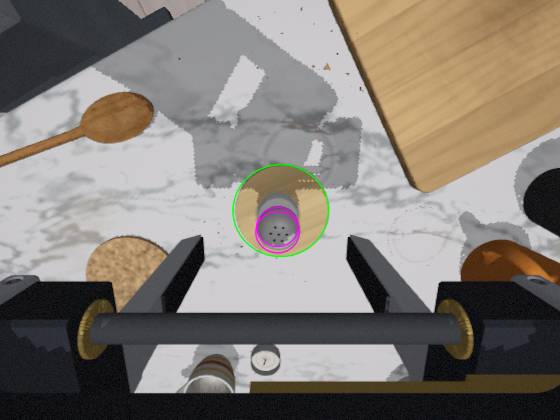

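The outlines at (278,230) match the cap well, so I'll descend and grip.

>>> jog_arm([
  [0,0,-0.2,0,0,0,0],
  [0,0,-0.4,0,0,0,0],
  [0,0,-0.54,0,0,0,0],
  [0,0,-0.54,0,0,0,0],
  [0,0,-0.54,0,0,0,0.4],
  [0,0,-0.54,0,0,0,0.6],
  [0,0,-0.54,0,0,0,0.8],
  [0,0,-0.54,0,0,0,0.8],
])

```text
clock: 2.35
eef_pos: [431.8, 320.0, 84.0]
eef_rot: [3.14, 0.001, 2.7]
wrist_force: [-0.9, -0.2, -0.5]
finger_gap: 70.6
finger_force: 0.0
```

>>> jog_arm([
  [0,0,0,0,0,0,0.8],
  [0,0,0,0,0,0,0.8],
  [0,0,0,0,0,0,0.8],
  [0,0,0,0,0,0,0.8],
  [0,0,0,0,0,0,0.8],
])

```text
clock: 2.77
eef_pos: [431.4, 319.6, 82.7]
eef_rot: [3.142, -0.0, 2.7]
wrist_force: [1.0, 0.8, 0.2]
finger_gap: 37.8
finger_force: 0.3
```

>>> jog_arm([
  [0,0,0,0,0,0,0.8],
  [0,0,0,0,0,0,0.8],
  [0,0,0,0,0,0,0.8],
  [0,0,0.1,0,0,0,0.8],
  [0,0,0.25,0,0,0,0.8],
  [0,0,0.4,0,0,0,0.8],
  [0,0,0.4,0,0,0,0.8],
])

```text
clock: 3.35
eef_pos: [432.4, 320.3, 133.6]
eef_rot: [3.138, 0.002, 2.7]
wrist_force: [0.1, -0.4, 0.6]
finger_gap: 34.0
finger_force: 14.7
```

>>> jog_arm([
  [0,-0.2,0,0,0,0,0.8],
  [0,-0.4,0,0,0,0,0.8],
  [0.05,-0.6,0,0,0,0,0.8],
  [0.1,-0.8,0,0,0,0,0.8],
  [0.1,-1,0,0,0,0,0.8],
  [0.1,-1,0,0,0,0,0.8],
])

```text
clock: 3.85
eef_pos: [443.1, 196.6, 129.6]
eef_rot: [-3.14, -0.001, 2.698]
wrist_force: [0.2, -0.2, -1.1]
finger_gap: 34.0
finger_force: 14.7
```

>>> jog_arm([
  [0,-0.2,0,0,0,0,0.8],
  [0,-0.4,0,0,0,0,0.8],
  [0,-0.6,0,0,0,0,0.8],
  [0,-0.63,0,0,0,0,0.8],
  [0,-0.63,-0.15,0,0,0,0.8],
  [0,-0.63,-0.3,0,0,0,0.8],
  [0,-0.63,-0.4,0,0,0,0.8],
  [0,-0.63,-0.4,0,0,0,0.8],
])

```text
clock: 4.52
eef_pos: [442.0, 124.2, 80.0]
eef_rot: [-3.139, -0.003, 2.7]
wrist_force: [0.3, 0.3, -2.6]
finger_gap: 34.2
finger_force: 14.7
```

>>> jog_arm([
  [0,0,0,0,0,0,0.8],
  [0,0,0,0,0,0,0.8],
])

```text
clock: 4.68
eef_pos: [443.6, 124.4, 83.1]
eef_rot: [3.141, 0.0, 2.7]
wrist_force: [-0.0, 0.2, -0.7]
finger_gap: 34.3
finger_force: 14.7
```

>>> jog_arm([
  [0,0,-0.04,0,0,0,0.8],
  [0,0,-0.08,0,0,0,0.8],
  [0,0,-0.11,0,0,0,0.8],
  [0,0,-0.11,0,0,0,0.8],
  [0,0,-0.11,0,0,0,0.8],
  [0,0,-0.11,0,0,0,0.8],
])

```text
clock: 5.18
eef_pos: [443.4, 124.0, 69.5]
eef_rot: [3.142, 0.0, 2.7]
wrist_force: [-0.1, 1.1, -0.7]
finger_gap: 34.0
finger_force: 14.7
```

>>> jog_arm([
  [0,0,-0.01,0,0,0,0.8],
  [0,0,-0.02,0,0,0,0.8],
  [0,0,-0.02,0,0,0,0.8],
  [0,0,-0.02,0,0,0,0.8],
])

```text
clock: 5.52
eef_pos: [444.3, 124.2, 68.2]
eef_rot: [3.14, 0.002, 2.7]
wrist_force: [-1.1, -0.3, 11.1]
finger_gap: 33.7
finger_force: 15.7
```

Contact felt, so I'll release it, rise, and head to the mill (470,-123).

>>> jog_arm([
  [0,0,0.01,0,0,0,0.6],
  [0,0,0.01,0,0,0,0.4],
  [0,0,0.01,0,0,0,0.2],
  [0,0,0.01,0,0,0,0],
  [0,0,0.01,0,0,0,0],
  [0,0,0.01,0,0,0,0],
  [0,0,0.01,0,0,0,0],
  [0,0,0.01,0,0,0,0],
])

```text
clock: 6.18
eef_pos: [443.3, 124.0, 68.2]
eef_rot: [-3.142, -0.0, 2.7]
wrist_force: [-0.6, 0.8, 0.2]
finger_gap: 80.5
finger_force: 0.0
```

>>> jog_arm([
  [0,0,0.25,0,0,0,0],
  [0,0,0.5,0,0,0,0],
  [0,0,0.75,0,0,0,0],
  [0,0,1,0,0,0,0],
  [0,0,1,0,0,0,0],
])

```text
clock: 6.6
eef_pos: [445.3, 124.4, 193.6]
eef_rot: [3.137, 0.007, 2.7]
wrist_force: [0.1, -0.0, 0.7]
finger_gap: 94.1
finger_force: 0.0
```

>>> jog_arm([
  [0,0,0.3,0,0,0,0],
  [0,0,0.6,0,0,0,0],
  [0,0,0.9,0,0,0,0],
  [0,-0.3,0.9,0,0,0,0],
  [0,-0.6,0.9,0,0,0,0],
  [0,-0.9,0.9,0,0,0,0],
  [0,-1,0.9,0,0,0,0],
  [0,-1,0.9,0,0,0,0],
])

```text
clock: 7.27
eef_pos: [443.3, 1.9, 295.9]
eef_rot: [-3.141, -0.0, 2.697]
wrist_force: [0.5, 0.8, 0.8]
finger_gap: 93.8
finger_force: 0.0
```

>>> jog_arm([
  [0,0,0,0,0,0,0],
  [0,-0.3,0,0,0,0,0],
  [0.1,-0.6,0,0,0,0,0],
  [0.2,-0.9,0,0,0,0,0],
  [0.2,-1,0,0,0,0,0],
  [0.2,-1,0,0,0,0,0],
  [0.2,-1,0,0,0,0,0],
])

```text
clock: 7.85
eef_pos: [467.4, -115.0, 295.9]
eef_rot: [3.141, -0.001, 2.7]
wrist_force: [0.3, 0.4, -0.8]
finger_gap: 94.0
finger_force: 0.0
```

```bash
python3 look.py w3 "[(467.6,-126.2,45,50,(0,255,0)),(443,124,6,55,(0,255,0)),(469,-125,181,25,(255,0,255)),(406.4,-341.8,70,50,(0,255,0)),(399,-340,176,22.5,(255,0,255))]"
```

```text
7.85 [ 467.4 -115.   295.9] [ 3.141e+00 -1.000e-03  2.700e+00]
cam at [397. -81. 467.]
```

View pics/w3.png

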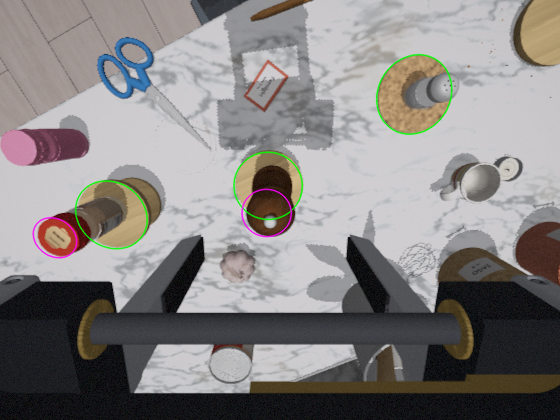

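Salt stands upright on the mat at (440,88). The mill head at (270,212) matches its outline, and the stand outlines match too.

>>> jog_arm([
  [0.02,-0.065,0,0,0,0,0],
  [0.02,-0.065,-0.2,0,0,0,0],
  [0.02,-0.065,-0.4,0,0,0,0],
  [0.02,-0.065,-0.6,0,0,0,0],
  [0.02,-0.065,-0.8,0,0,0,0],
  [0.02,-0.065,-0.95,0,0,0,0],
  [0.02,-0.065,-1,0,0,0,0],
  [0.02,-0.065,-1,0,0,0,0],
], grip_force=30)

```text
clock: 8.57
eef_pos: [469.5, -123.1, 175.4]
eef_rot: [-3.141, -0.002, 2.701]
wrist_force: [-0.3, 0.2, 0.5]
finger_gap: 94.0
finger_force: 0.0
```

>>> jog_arm([
  [0,0,-0.045,0,0,0,0],
  [0,0,-0.045,0,0,0,0.3],
  [0,0,-0.045,0,0,0,0.4],
  [0,0,-0.045,0,0,0,0.6],
  [0,0,-0.045,0,0,0,0.7],
  [0,0,-0.045,0,0,0,0.7],
  [0,0,-0.045,0,0,0,0.7],
  [0,0,-0.045,0,0,0,0.7],
])

```text
clock: 9.23
eef_pos: [469.8, -123.8, 171.0]
eef_rot: [3.142, 0.0, 2.7]
wrist_force: [0.1, 1.2, -0.6]
finger_gap: 50.9
finger_force: 0.1
```

>>> jog_arm([
  [0,0,0,0,0,0,0.7],
  [0,0,0,0,0,0,0.7],
  [0,0,0,0,0,0,0.7],
  [0,0,0,0,0,0,0.7],
])

```text
clock: 9.57
eef_pos: [469.9, -123.8, 171.0]
eef_rot: [3.141, 0.0, 2.7]
wrist_force: [0.5, 2.6, 1.9]
finger_gap: 48.1
finger_force: 30.0
```

>>> jog_arm([
  [0,0,0.05,0,0,0,0.7],
  [0,0,0.2,0,0,0,0.7],
  [0,0,0.4,0,0,0,0.7],
  [0,0,0.6,0,0,0,0.7],
  [0,0,0.8,0,0,0,0.7],
  [0,0,0.95,0,0,0,0.7],
  [0,0,1,0,0,0,0.7],
  [0,0,1,0,0,0,0.7],
])

```text
clock: 10.23
eef_pos: [470.0, -124.0, 291.9]
eef_rot: [3.142, 0.002, 2.7]
wrist_force: [0.3, -0.6, -2.5]
finger_gap: 48.1
finger_force: 30.0
```

>>> jog_arm([
  [-0.01,0.04,0,0,0,0,0.7],
  [-0.02,0.12,0,0,0,0,0.7],
  [-0.03,0.24,0,0,0,0,0.7],
  [-0.04,0.38,0,0,0,0,0.7],
  [-0.05,0.53,0,0,0,0,0.7],
  [-0.06,0.68,0,0,0,0,0.7],
  [-0.07,0.83,0,0,0,0,0.7],
  [-0.08,0.98,0,0,0,0,0.7],
])

```text
clock: 10.9
eef_pos: [459.4, -4.6, 289.7]
eef_rot: [-3.141, -0.002, 2.7]
wrist_force: [-0.4, -0.3, -2.3]
finger_gap: 47.8
finger_force: 30.0
```

>>> jog_arm([
  [-0.01,0.13,0,0,0,0,0.7],
  [-0.02,0.26,0,0,0,0,0.7],
  [-0.03,0.38,0,0,0,0,0.7],
  [-0.04,0.5,0,0,0,0,0.7],
  [-0.05,0.63,0,0,0,0,0.7],
  [-0.06,0.75,0,0,0,0,0.7],
  [-0.07,0.88,0,0,0,0,0.7],
  [-0.08,1,0,0,0,0,0.7],
])

```text
clock: 11.57
eef_pos: [449.6, 115.2, 289.7]
eef_rot: [-3.141, -0.002, 2.7]
wrist_force: [0.5, -0.2, -2.4]
finger_gap: 48.0
finger_force: 30.0
```

>>> jog_arm([
  [-0.01,0.13,0,0,0,0,0.7],
  [-0.02,0.26,0,0,0,0,0.7],
  [-0.03,0.38,0,0,0,0,0.7],
  [-0.04,0.5,0,0,0,0,0.7],
  [-0.05,0.63,0,0,0,0,0.7],
  [-0.06,0.75,0,0,0,0,0.7],
  [-0.07,0.88,0,0,0,0,0.7],
  [-0.08,1,0,0,0,0,0.7],
])

```text
clock: 12.23
eef_pos: [439.9, 235.0, 289.6]
eef_rot: [-3.14, -0.001, 2.7]
wrist_force: [-0.0, -0.2, -2.7]
finger_gap: 47.3
finger_force: 30.0
```

>>> jog_arm([
  [-0.01,0.13,0,0,0,0,0.7],
  [-0.02,0.26,0,0,0,0,0.7],
  [-0.03,0.38,0,0,0,0,0.7],
  [-0.03,0.48,0,0,0,0,0.7],
  [-0.03,0.57,0,0,0,0,0.7],
  [-0.03,0.63,0,0,0,0,0.7],
  [-0.03,0.66,0,0,0,0,0.7],
  [-0.03,0.66,0,0,0,0,0.7],
])

```text
clock: 12.9
eef_pos: [437.3, 313.4, 290.5]
eef_rot: [-3.141, -0.0, 2.7]
wrist_force: [0.9, -0.1, -2.5]
finger_gap: 47.9
finger_force: 30.0
```

>>> jog_arm([
  [0,0,0,0,0,0,0.7],
  [0,0,0,0,0,0,0.7],
  [0,0,0,0,0,0,0.7],
])

```text
clock: 13.15
eef_pos: [437.5, 312.5, 291.0]
eef_rot: [3.142, 0.0, 2.699]
wrist_force: [0.3, -0.7, -2.2]
finger_gap: 47.8
finger_force: 30.0
```

>>> jog_arm([
  [0,0.04,-0.05,0,0,0,0.7],
  [0,0.07,-0.2,0,0,0,0.7],
  [0,0.07,-0.4,0,0,0,0.7],
  [0,0.07,-0.6,0,0,0,0.7],
  [0,0.07,-0.8,0,0,0,0.7],
  [0,0.07,-0.95,0,0,0,0.7],
  [0,0.07,-1,0,0,0,0.7],
  [0,0.07,-1,0,0,0,0.7],
])

```text
clock: 13.82
eef_pos: [436.9, 321.1, 169.5]
eef_rot: [-3.139, -0.001, 2.7]
wrist_force: [-0.3, -0.4, -1.8]
finger_gap: 47.7
finger_force: 30.0
```

```bash
python3 look.py w4 "[(438.2,321.5,20,50,(0,255,0)),(438.2,321.5,48,29,(255,0,255))]"
python3 - <<'E'
import sys;sys.path.insert(0,'.')
from h import *
w=cv2.imread("pics/w4.png")[:,80:480]
c=manip.camera("side");x=c["frame"][:,:,::-1].copy();draw(x,c,[(438.2,321.5,20,50,(0,255,0)),(438.2,321.5,48,29,(255,0,255))],1,[0,0])
x=cv2.resize(x[160:370,150:350],(400,420),interpolation=2);cv2.imwrite("pics/c.png",np.hstack([w,x]))
E
```

```text
13.8167 [436.9 321.1 169.5] [-3.139e+00 -1.000e-03  2.700e+00]
cam at [367. 355. 340.]
```

View pics/c.png

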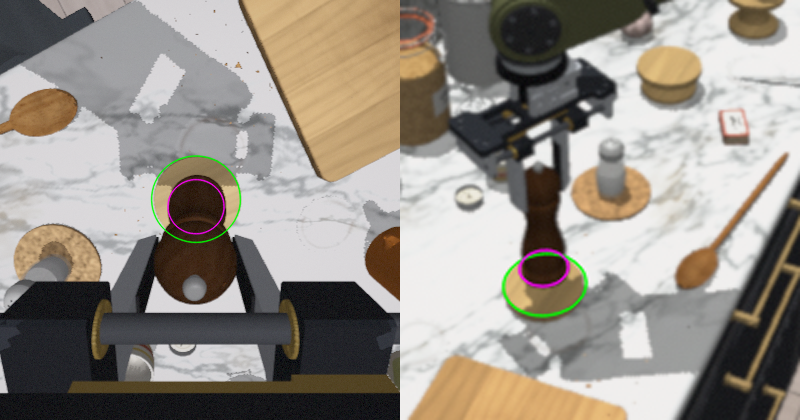

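The mill hangs upright, with its foot on the expected outline in both views. I'll lower it.

>>> jog_arm([
  [0.01,0,-0.06,0,0,0,0.7],
  [0.01,0,-0.12,0,0,0,0.7],
  [0.01,0,-0.17,0,0,0,0.7],
  [0.01,0,-0.19,0,0,0,0.7],
  [0.01,0,-0.195,0,0,0,0.7],
  [0.01,0,-0.195,0,0,0,0.7],
])

```text
clock: 14.42
eef_pos: [438.5, 321.4, 147.3]
eef_rot: [-3.141, -0.0, 2.7]
wrist_force: [0.4, 0.3, -1.7]
finger_gap: 47.7
finger_force: 30.0
```

>>> jog_arm([
  [0,0,-0.006,0,0,0,0.7],
  [0,0,-0.012,0,0,0,0.7],
  [0,0,-0.012,0,0,0,0.7],
  [0,0,-0.012,0,0,0,0.7],
])

```text
clock: 14.75
eef_pos: [438.6, 321.4, 146.1]
eef_rot: [3.141, 0.0, 2.7]
wrist_force: [0.2, -0.9, -2.7]
finger_gap: 48.0
finger_force: 30.0
```

>>> jog_arm([
  [0,0,-0.005,0,0,0,0.7],
  [0,0,-0.01,0,0,0,0.7],
  [0,0,-0.015,0,0,0,0.7],
  [0,0,-0.015,0,0,0,0.7],
  [0,0,-0.015,0,0,0,0.7],
])

```text
clock: 15.17
eef_pos: [439.2, 321.7, 145.8]
eef_rot: [3.14, 0.002, 2.7]
wrist_force: [-1.6, -1.3, 11.7]
finger_gap: 47.8
finger_force: 30.0
```

>>> jog_arm([
  [0,0,0.012,0,0,0,0.6],
  [0,0,0.012,0,0,0,0.4],
  [0,0,0.012,0,0,0,0.2],
  [0,0,0.012,0,0,0,0],
  [0,0,0.012,0,0,0,0],
  [0,0,0.012,0,0,0,0],
  [0,0,0.012,0,0,0,0],
  [0,0,0.012,0,0,0,0],
], grip_force=15)

```text
clock: 15.83
eef_pos: [438.5, 321.4, 145.6]
eef_rot: [-3.142, -0.0, 2.7]
wrist_force: [-0.5, -0.3, -0.2]
finger_gap: 91.5
finger_force: 0.0
```

>>> jog_arm([
  [0,0,0,0,0,0,0],
  [0,0,0.2,0,0,0,0],
  [0,0,0.4,0,0,0,0],
  [0,0,0.6,0,0,0,0],
  [0,0,0.8,0,0,0,0],
  [0,0,1,0,0,0,0],
  [0,0,1,0,0,0,0],
])

```text
clock: 16.42
eef_pos: [439.5, 322.0, 270.4]
eef_rot: [3.136, 0.004, 2.7]
wrist_force: [0.1, 0.6, 0.3]
finger_gap: 93.8
finger_force: 0.0
```

>>> jog_arm([
  [0,-0.25,0,0,0,0,0],
  [0,-0.5,0,0,0,0,0],
  [0,-0.75,0,0,0,0,0],
  [0,-1,0,0,0,0,0],
  [0,-1,0,0,0,0,0],
  [0,-1,0,0,0,0,0],
])

```text
clock: 16.92
eef_pos: [438.7, 200.6, 265.6]
eef_rot: [3.141, 0.0, 2.698]
wrist_force: [-0.9, 0.5, 0.1]
finger_gap: 94.2
finger_force: 0.0
```

```bash
python3 look.py w5 "[(438.2,321.5,20,50,(0,255,0)),(438.2,321.5,156,25,(255,0,255)),(443,124,6,55,(0,255,0)),(444,124,85,17,(255,0,255))]"
```

```text
16.9167 [438.7 200.6 265.6] [3.141 0.    2.698]
cam at [368. 234. 436.]
```

View pics/w5.png

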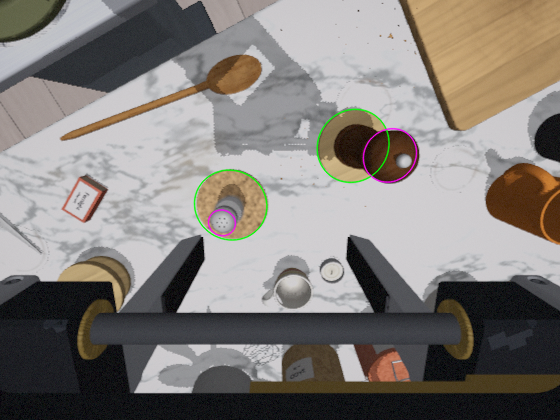

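The mill stands upright and centred on the low stand: its head at (391,156) is within 1 px of the outline. The salt cap at (222,222) also fits. Next is the jar, so y must go −540 and x −40.

>>> jog_arm([
  [-0.05,-0.3,0,0,0,0,0],
  [-0.05,-0.6,0,0,0,0,0],
  [-0.05,-0.9,0,0,0,0,0],
  [-0.05,-1,0,0,0,0,0],
])

```text
clock: 17.3
eef_pos: [432.5, 79.5, 265.5]
eef_rot: [-3.141, 0.0, 2.7]
wrist_force: [-0.7, 0.7, 0.0]
finger_gap: 94.0
finger_force: 0.0
```

>>> jog_arm([
  [-0.05,-0.3,0,0,0,0,0],
  [-0.05,-0.6,0,0,0,0,0],
  [-0.05,-0.9,0,0,0,0,0],
  [-0.05,-1,0,0,0,0,0],
])

```text
clock: 17.63
eef_pos: [426.7, -40.9, 265.5]
eef_rot: [-3.141, 0.0, 2.699]
wrist_force: [-0.4, 0.2, -0.1]
finger_gap: 93.9
finger_force: 0.0
```

>>> jog_arm([
  [-0.05,-0.3,0,0,0,0,0],
  [-0.05,-0.6,0,0,0,0,0],
  [-0.05,-0.9,0,0,0,0,0],
  [-0.05,-1,0,0,0,0,0],
])

```text
clock: 17.97
eef_pos: [420.9, -161.2, 265.2]
eef_rot: [-3.141, -0.0, 2.699]
wrist_force: [-0.0, 0.0, 0.9]
finger_gap: 94.1
finger_force: 0.0
```

>>> jog_arm([
  [-0.15,-0.3,0,0,0,0,0],
  [-0.15,-0.6,0,0,0,0,0],
  [-0.15,-0.9,0,0,0,0,0],
  [-0.15,-1,0,0,0,0,0],
  [-0.15,-1,0,0,0,0,0],
  [-0.15,-1,0,0,0,0,0],
])

```text
clock: 18.47
eef_pos: [403.1, -277.8, 265.1]
eef_rot: [3.141, -0.001, 2.7]
wrist_force: [0.5, 0.6, -0.1]
finger_gap: 94.0
finger_force: 0.0
```

```bash
python3 look.py w6 "[(467.6,-126.2,45,50,(0,255,0)),(406.4,-341.8,70,50,(0,255,0)),(399,-340,176,22.5,(255,0,255))]"
```

```text
18.4667 [ 403.1 -277.8  265.1] [ 3.141e+00 -1.000e-03  2.700e+00]
cam at [ 333. -244.  436.]
```

View pics/w6.png

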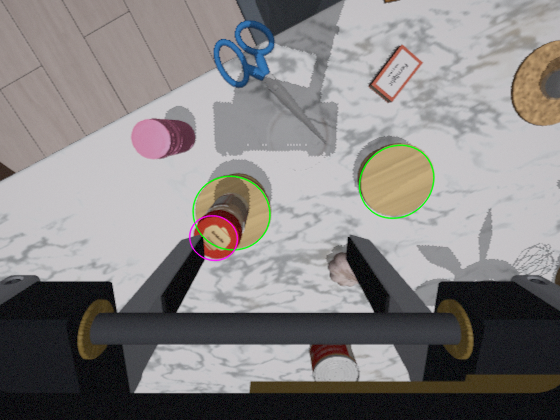

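The red cap is at about (218,235), slightly off my outline at (214,238). I'll refine it and the stands in this picture.

Run:
```python
from h import *
from scipy.optimize import minimize
d=np.load("pics/w6.npz");c=dict(frame=d["frame"],hand_eye=d["H"],vfov=float(d["v"]),cx=float(d["cx"]),cy=float(d["cy"]));s=dict(eef_pos=d["p"],eef_rot=d["r"])
lab=cv2.cvtColor(c["frame"],cv2.COLOR_RGB2LAB).astype(np.float32)
for n,x,y,z,r,ch in(("high",406,-342,70,50,2),("mid",467.6,-126,45,50,2),("jar",401,-337,176,22.5,1)):
    g=np.ascontiguousarray(lab[:,:,ch])
    def sc(p):
        f=lambda q:cv2.remap(g,q[:,:1].astype(np.float32),q[:,1:].astype(np.float32),1).ravel()
        return -np.clip(f(proj(c,circ(*p,z,r-2),s))-f(proj(c,circ(*p,z,r+2),s)),0,25).mean()
    b=min((minimize(sc,[x+i,y+j],method="Nelder-Mead") for i in(-5,0,5) for j in(-5,0,5)),key=lambda q:q.fun)
    print(n,b.x.round(1),round(b.fun,2))
print(back(c,(218,235),176,s).round(1))
```

```text
high [ 405.8 -339.1] -17.68
mid [ 465.  -124.5] -22.19
jar [ 399.5 -337.9] -20.06
[ 398.3 -334.3  176. ]
```

>>> jog_arm([
  [-0.025,-0.25,0,0,0,0,0],
  [-0.025,-0.49,0,0,0,0,0],
  [-0.025,-0.49,0,0,0,0,0],
  [-0.025,-0.49,-0.25,0,0,0,0],
  [-0.025,-0.49,-0.5,0,0,0,0],
  [-0.025,-0.49,-0.75,0,0,0,0],
  [-0.025,-0.49,-0.94,0,0,0,0],
  [-0.025,-0.49,-0.94,0,0,0,0],
], grip_force=18)

```text
clock: 19.18
eef_pos: [398.9, -334.4, 148.9]
eef_rot: [3.139, -0.006, 2.702]
wrist_force: [-1.0, 0.0, -0.6]
finger_gap: 94.1
finger_force: 0.0
```

>>> jog_arm([
  [0,0,0,0,0,0,0.2],
  [0,0,0,0,0,0,0.4],
  [0,0,0,0,0,0,0.6],
  [0,0,0,0,0,0,0.7],
  [0,0,0,0,0,0,0.7],
  [0,0,0,0,0,0,0.7],
  [0,0,0,0,0,0,0.7],
  [0,0,0,0,0,0,0.7],
])

```text
clock: 19.85
eef_pos: [399.6, -337.5, 153.0]
eef_rot: [-3.141, 0.0, 2.7]
wrist_force: [-0.5, -1.1, -0.5]
finger_gap: 44.4
finger_force: 15.8
```

>>> jog_arm([
  [0,0,0,0,0,0,0.7],
  [0,0,0,0,0,0,0.7],
  [0,0,0,0,0,0,0.7],
])

```text
clock: 20.1
eef_pos: [399.6, -337.5, 153.0]
eef_rot: [-3.142, 0.0, 2.7]
wrist_force: [0.6, 0.4, 2.7]
finger_gap: 44.5
finger_force: 18.0
```

>>> jog_arm([
  [0,0,0.05,0,0,0,0.7],
  [0,0,0.2,0,0,0,0.7],
  [0,0,0.35,0,0,0,0.7],
  [0.05,0.15,0.35,0,0,0,0.7],
  [0.1,0.35,0.35,0,0,0,0.7],
  [0.15,0.55,0.35,0,0,0,0.7],
  [0.2,0.75,0.35,0,0,0,0.7],
  [0.3,0.95,0.35,0,0,0,0.7],
])

```text
clock: 20.77
eef_pos: [435.2, -222.4, 195.2]
eef_rot: [-3.142, -0.0, 2.699]
wrist_force: [0.5, -0.9, -1.4]
finger_gap: 44.3
finger_force: 18.0
```

>>> jog_arm([
  [0.05,0.2,0,0,0,0,0.7],
  [0.1,0.4,0,0,0,0,0.7],
  [0.17,0.6,0,0,0,0,0.7],
  [0.25,0.75,0,0,0,0,0.7],
  [0.25,0.82,0,0,0,0,0.7],
  [0.25,0.82,0,0,0,0,0.7],
  [0.25,0.82,0,0,0,0,0.7],
  [0.25,0.82,0,0,0,0,0.7],
])

```text
clock: 21.43
eef_pos: [465.2, -125.9, 194.9]
eef_rot: [-3.141, -0.0, 2.699]
wrist_force: [-0.1, -0.1, -1.5]
finger_gap: 44.1
finger_force: 18.0
```

>>> jog_arm([
  [0.005,0.005,-0.1,0,0,0,0.7],
  [0.005,0.005,-0.25,0,0,0,0.7],
  [0.005,0.005,-0.4,0,0,0,0.7],
  [0.005,0.005,-0.48,0,0,0,0.7],
  [0.005,0.005,-0.52,0,0,0,0.7],
  [0.005,0.005,-0.54,0,0,0,0.7],
  [0.005,0.005,-0.54,0,0,0,0.7],
  [0.005,0.005,-0.54,0,0,0,0.7],
])

```text
clock: 22.1
eef_pos: [466.5, -124.7, 130.7]
eef_rot: [3.141, 0.001, 2.7]
wrist_force: [-0.2, 0.4, 0.1]
finger_gap: 44.0
finger_force: 18.0
```

>>> jog_arm([
  [0,0,-0.006,0,0,0,0.7],
  [0,0,-0.012,0,0,0,0.7],
  [0,0,-0.016,0,0,0,0.7],
  [0,0,-0.016,0,0,0,0.7],
  [0,0,-0.016,0,0,0,0.7],
])

```text
clock: 22.52
eef_pos: [466.2, -124.4, 128.2]
eef_rot: [3.142, 0.0, 2.7]
wrist_force: [0.5, -0.3, -1.2]
finger_gap: 44.2
finger_force: 18.0
```

>>> jog_arm([
  [0,0,-0.005,0,0,0,0.7],
  [0,0,-0.01,0,0,0,0.7],
  [0,0,-0.015,0,0,0,0.7],
  [0,0,-0.015,0,0,0,0.7],
  [0,0,-0.015,0,0,0,0.7],
])

```text
clock: 22.93
eef_pos: [466.9, -124.9, 127.8]
eef_rot: [-3.141, 0.003, 2.7]
wrist_force: [-2.3, -0.7, 14.2]
finger_gap: 44.2
finger_force: 18.0
```

Contact. I'll release the jar, rise, and go back to the salt at (444,124).

>>> jog_arm([
  [0,0,0.012,0,0,0,0.5],
  [0,0,0.012,0,0,0,0.3],
  [0,0,0.012,0,0,0,0.1],
  [0,0,0.012,0,0,0,0],
  [0,0,0.012,0,0,0,0],
  [0,0,0.012,0,0,0,0],
  [0,0,0.012,0,0,0,0],
  [0,0,0.012,0,0,0,0],
], grip_force=15)

```text
clock: 23.6
eef_pos: [466.1, -124.4, 127.7]
eef_rot: [-3.142, -0.0, 2.7]
wrist_force: [0.3, -0.5, 0.3]
finger_gap: 90.3
finger_force: 0.0
```

>>> jog_arm([
  [0,0,0,0,0,0,0],
  [0,0,0.2,0,0,0,0],
  [0,0,0.4,0,0,0,0],
  [0,0,0.6,0,0,0,0],
  [0,0,0.8,0,0,0,0],
  [0,0.25,0.8,0,0,0,0],
  [0,0.5,0.8,0,0,0,0],
  [0,0.8,0.8,0,0,0,0],
])

```text
clock: 24.27
eef_pos: [466.0, -28.0, 224.1]
eef_rot: [3.141, 0.001, 2.698]
wrist_force: [0.6, 0.6, -0.1]
finger_gap: 94.3
finger_force: 0.0
```

>>> jog_arm([
  [0,0.25,0,0,0,0,0],
  [-0.05,0.5,0,0,0,0,0],
  [-0.1,0.75,0,0,0,0,0],
  [-0.19,0.85,0,0,0,0,0],
  [-0.19,0.85,0,0,0,0,0],
  [-0.19,0.85,0,0,0,0,0],
])

```text
clock: 24.77
eef_pos: [443.3, 73.8, 223.9]
eef_rot: [3.141, 0.0, 2.701]
wrist_force: [-0.1, 0.9, -0.3]
finger_gap: 93.7
finger_force: 0.0
```

```bash
python3 look.py w7 "[(466,-125,45,50,(0,255,0)),(466,-125,151,22.5,(255,0,255)),(443,124,6,55,(0,255,0)),(444,124,85,17,(255,0,255))]"
```

```text
24.7667 [443.3  73.8 223.9] [3.141 0.    2.701]
cam at [373. 108. 395.]
```

View pics/w7.png

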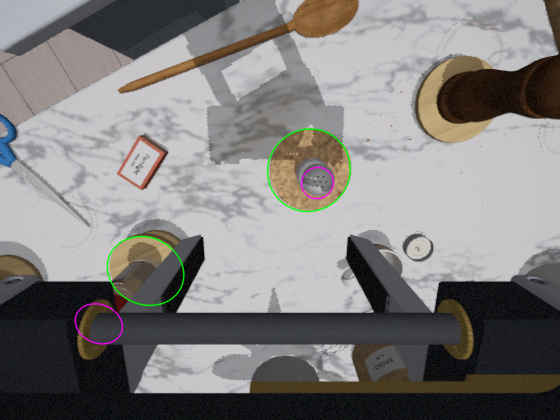

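The salt cap at (319,180) matches its outline, so I'll grip it. The jar is partly hidden behind the gripper and I'll check it at the end.

>>> jog_arm([
  [0,0.2,0,0,0,0,0],
  [0,0.42,0,0,0,0,0],
  [0,0.42,0,0,0,0,0],
  [0,0.42,-0.25,0,0,0,0],
  [0,0.42,-0.5,0,0,0,0],
  [0,0.42,-0.7,0,0,0,0],
  [0,0.42,-0.8,0,0,0,0],
  [0,0.42,-0.8,0,0,0,0],
])

```text
clock: 25.48
eef_pos: [442.6, 122.6, 125.2]
eef_rot: [-3.139, -0.004, 2.698]
wrist_force: [0.1, 0.1, 0.5]
finger_gap: 94.0
finger_force: 0.0
```

>>> jog_arm([
  [0,0,-0.2,0,0,0,0],
  [0,0,-0.4,0,0,0,0],
  [0,0,-0.49,0,0,0,0],
  [0,0,-0.49,0,0,0,0],
  [0,0,-0.49,0,0,0,0.4],
  [0,0,-0.49,0,0,0,0.6],
  [0,0,-0.49,0,0,0,0.8],
  [0,0,-0.49,0,0,0,0.8],
])

```text
clock: 26.15
eef_pos: [443.9, 124.0, 70.0]
eef_rot: [3.141, 0.001, 2.7]
wrist_force: [-0.4, -0.4, 0.6]
finger_gap: 70.7
finger_force: 0.0
```

>>> jog_arm([
  [0,0,0,0,0,0,0.8],
  [0,0,0,0,0,0,0.8],
  [0,0,0,0,0,0,0.8],
  [0,0,0,0,0,0,0.8],
  [0,0,0,0,0,0,0.8],
  [0,0,0,0,0,0,0.8],
  [0,0,0,0,0,0,0.8],
  [0,0,0,0,0,0,0.8],
])

```text
clock: 26.82
eef_pos: [443.4, 124.0, 69.0]
eef_rot: [3.142, -0.0, 2.7]
wrist_force: [-0.4, -0.1, -0.2]
finger_gap: 33.8
finger_force: 14.7
```

>>> jog_arm([
  [0,0,0.1,0,0,0,0.8],
  [0,0,0.25,0,0,0,0.8],
  [0,0,0.45,0,0,0,0.8],
  [0,0,0.65,0,0,0,0.8],
  [0,0,0.85,0,0,0,0.8],
  [0,0,1,0,0,0,0.8],
  [0,0,1,0,0,0,0.8],
])

```text
clock: 27.4
eef_pos: [444.5, 124.2, 192.1]
eef_rot: [3.139, 0.004, 2.7]
wrist_force: [1.2, -0.2, -0.0]
finger_gap: 33.9
finger_force: 14.6
```

>>> jog_arm([
  [0,0,0.2,0,0,0,0.8],
  [0,0,0.4,0,0,0,0.8],
  [0,0,0.55,0,0,0,0.8],
  [0,-0.1,0.55,0,0,0,0.8],
  [0,-0.25,0.55,0,0,0,0.8],
  [0,-0.45,0.55,0,0,0,0.8],
  [0,-0.65,0.55,0,0,0,0.8],
  [0,-0.85,0.55,0,0,0,0.8],
])

```text
clock: 28.07
eef_pos: [443.0, 21.0, 253.6]
eef_rot: [-3.141, -0.001, 2.7]
wrist_force: [-0.1, 0.4, -1.4]
finger_gap: 34.0
finger_force: 14.6
```

>>> jog_arm([
  [-0.05,-0.2,0,0,0,0,0.8],
  [-0.1,-0.4,0,0,0,0,0.8],
  [-0.1,-0.6,0,0,0,0,0.8],
  [-0.1,-0.8,0,0,0,0,0.8],
  [-0.1,-1,0,0,0,0,0.8],
])

```text
clock: 28.48
eef_pos: [430.9, -99.2, 253.7]
eef_rot: [-3.141, -0.001, 2.7]
wrist_force: [1.0, 0.3, -1.2]
finger_gap: 34.1
finger_force: 14.6
```

>>> jog_arm([
  [-0.05,-0.2,0,0,0,0,0.8],
  [-0.1,-0.4,0,0,0,0,0.8],
  [-0.1,-0.6,0,0,0,0,0.8],
  [-0.1,-0.8,0,0,0,0,0.8],
  [-0.1,-1,0,0,0,0,0.8],
])

```text
clock: 28.9
eef_pos: [418.9, -219.2, 253.6]
eef_rot: [3.141, -0.001, 2.7]
wrist_force: [0.8, 0.1, -1.7]
finger_gap: 33.9
finger_force: 14.6
```

>>> jog_arm([
  [-0.05,-0.2,0,0,0,0,0.8],
  [-0.1,-0.4,0,0,0,0,0.8],
  [-0.11,-0.6,0,0,0,0,0.8],
  [-0.11,-0.8,0,0,0,0,0.8],
  [-0.11,-0.95,0,0,0,0,0.8],
  [-0.11,-1,0,0,0,0,0.8],
  [-0.11,-1,0,0,0,0,0.8],
  [-0.11,-1,0,0,0,0,0.8],
])

```text
clock: 29.57
eef_pos: [406.1, -337.4, 254.1]
eef_rot: [3.141, -0.001, 2.7]
wrist_force: [1.2, 0.2, -2.0]
finger_gap: 34.1
finger_force: 14.6
```

>>> jog_arm([
  [0,-0.015,-0.15,0,0,0,0.8],
  [0,-0.015,-0.35,0,0,0,0.8],
  [0,-0.015,-0.55,0,0,0,0.8],
  [0,-0.015,-0.75,0,0,0,0.8],
  [0,-0.015,-0.88,0,0,0,0.8],
  [0,-0.015,-0.96,0,0,0,0.8],
  [0,-0.015,-0.96,0,0,0,0.8],
  [0,-0.015,-0.96,0,0,0,0.8],
])

```text
clock: 30.23
eef_pos: [406.5, -339.4, 140.3]
eef_rot: [-3.142, 0.0, 2.7]
wrist_force: [1.4, 0.4, -0.2]
finger_gap: 34.3
finger_force: 14.6
```

>>> jog_arm([
  [0,0,-0.01,0,0,0,0.8],
  [0,0,-0.02,0,0,0,0.8],
  [0,0,-0.03,0,0,0,0.8],
  [0,0,-0.03,0,0,0,0.8],
  [0,0,-0.03,0,0,0,0.8],
])

```text
clock: 30.65
eef_pos: [406.2, -339.9, 136.4]
eef_rot: [-3.141, 0.0, 2.7]
wrist_force: [0.1, -0.0, -0.8]
finger_gap: 33.7
finger_force: 14.6
```

>>> jog_arm([
  [0,0,-0.008,0,0,0,0.8],
  [0,0,-0.016,0,0,0,0.8],
  [0,0,-0.024,0,0,0,0.8],
  [0,0,-0.024,0,0,0,0.8],
  [0,0,-0.024,0,0,0,0.8],
])

```text
clock: 31.07
eef_pos: [406.1, -339.8, 133.2]
eef_rot: [3.142, -0.0, 2.7]
wrist_force: [-0.2, -1.1, -1.4]
finger_gap: 34.0
finger_force: 14.6
```

>>> jog_arm([
  [0,0,-0.006,0,0,0,0.8],
  [0,0,-0.012,0,0,0,0.8],
  [0,0,-0.015,0,0,0,0.8],
  [0,0,-0.015,0,0,0,0.8],
  [0,0,-0.015,0,0,0,0.8],
])

```text
clock: 31.48
eef_pos: [406.7, -340.1, 132.8]
eef_rot: [-3.141, 0.002, 2.7]
wrist_force: [-0.6, 2.4, 11.8]
finger_gap: 33.8
finger_force: 15.5
```

Contact. I'll release, rise straight up and withdraw toward the robot's side, clear of everything, for a check.

>>> jog_arm([
  [0,0,0.012,0,0,0,0.7],
  [0,0,0.012,0,0,0,0.5],
  [0,0,0.012,0,0,0,0.3],
  [0,0,0.012,0,0,0,0],
  [0,0,0.012,0,0,0,0],
  [0,0,0.012,0,0,0,0],
  [0,0,0.012,0,0,0,0],
  [0,0,0.012,0,0,0,0],
])

```text
clock: 32.15
eef_pos: [406.1, -339.8, 132.9]
eef_rot: [3.142, -0.0, 2.7]
wrist_force: [0.2, 0.4, -0.5]
finger_gap: 77.5
finger_force: 0.0
```

>>> jog_arm([
  [0,0,0,0,0,0,0],
  [0,0,0.2,0,0,0,0],
  [0,0,0.4,0,0,0,0],
  [0,0,0.7,0,0,0,0],
  [0,0,1,0,0,0,0],
  [-0.2,0.3,1,0,0,0,0],
  [-0.2,0.6,1,0,0,0,0],
  [-0.2,0.8,1,0,0,0,0],
])

```text
clock: 32.82
eef_pos: [381.4, -242.0, 253.5]
eef_rot: [-3.142, 0.001, 2.699]
wrist_force: [1.2, 0.4, 0.3]
finger_gap: 93.9
finger_force: 0.0
```

>>> jog_arm([
  [-0.2,0.1,0.2,0,0,0,0],
  [-0.3,0.3,0.5,0,0,0,0],
  [-0.3,0.3,0.5,0,0,0,0],
  [-0.3,0.3,0.5,0,0,0,0],
])

```text
clock: 33.15
eef_pos: [346.3, -207.4, 314.9]
eef_rot: [-3.141, 0.004, 2.701]
wrist_force: [0.5, -0.8, -0.4]
finger_gap: 94.0
finger_force: 0.0
```

```bash
python3 look.py w8 "[(466,-125,45,50,(0,255,0)),(466,-125,151,22.5,(255,0,255)),(406,-340,70,50,(0,255,0)),(406,-340,149,17,(255,0,255)),(565,-230,29,30,(255,0,0))]"
python3 - <<'E'
import sys;sys.path.insert(0,'.')
from h import *
c=manip.camera("top");x=c["frame"][:,:,::-1].copy()[120:300,120:460]
k=2.2;x=cv2.resize(x,None,fx=k,fy=k,interpolation=2)
draw(x,c,[(438.2,321.5,20,50,(0,255,0)),(438.2,321.5,156,25,(255,0,255)),(466,-125,151,22.5,(255,0,255)),(406,-340,149,17,(255,0,255)),(567,-231.2,40,30,(255,0,0)),(590.7,153,45,30,(255,0,0))],k,[120,120])
cv2.imwrite("pics/t2.png",x)
E
```

```text
33.15 [ 346.3 -207.4  314.9] [-3.141  0.004  2.701]
cam at [ 275. -173.  485.]
```

View pics/w8.png

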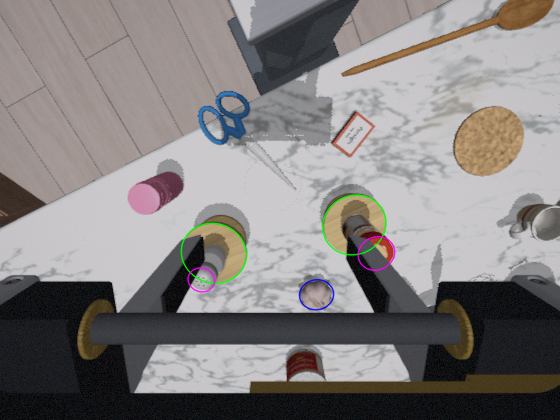

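View pics/t2.png

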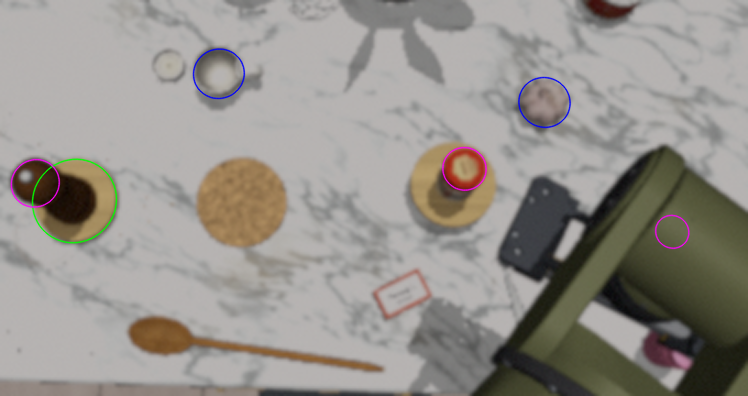

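The mill, jar and salt are all upright on their right stands within about 2 mm of the outlines, at (35,183) and (464,169) in the top view and (203,280) in the wrist view. The garlic and cup haven't moved. I'll hold still, then hand in.

>>> jog_arm([
  [0,0,0,0,0,0,0],
  [0,0,0,0,0,0,0],
  [0,0,0,0,0,0,0],
  [0,0,0,0,0,0,0],
])

```text
clock: 33.58
eef_pos: [346.2, -208.0, 312.3]
eef_rot: [3.141, -0.001, 2.699]
wrist_force: [0.5, -0.1, -0.6]
finger_gap: 94.0
finger_force: 0.0
```

```bash
python3 -c "
from cell import manip
print(manip.sign_off())"
```

```text
the job is handed in; nothing more can be done
None
```

I handed the job in at about 34 s. In the last pictures the mill was on the low stand, the jar on the medium and the salt on the high, all upright and centred, with the garlic and cup not visibly moved; the sign-off returned no verdict.

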